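# Lay the upright jar down and push the spice drawer home

## Task

The small wooden spice drawer on the worktop cannot be shut, because one jar has been left standing upright in it. Tip that jar over so that it lies flat in its own slot, lengthways like its two neighbours, and then push the drawer fully home until it seats in its catch, without slamming it. The other two jars stay lying in their slots, and the things around the drawer unit stay where they are.

Things in the scene. Friction and masses are not known exactly. Their poses are not given: they have to be found in the camera images.
- spice_unit: fixed low wooden carcass of a countertop spice drawer, 236 deep x 214 wide x 78 mm high; origin on the worktop under the middle of its front edge; +x points into the carcass (the drawer opens along -x), +y to its left seen from the robot, z up. The opening for the drawer ends 66 mm above the worktop: anything standing higher in the drawer strikes the top board
- spice_drawer (a joint): how far the drawer is open, m: 0 = home, front panel against the carcass; 0.17 = fully out. It slides with about 1 N of friction. A spring roller catch resists with about 8 N when 12 mm are left, and over the last 5 mm it draws the drawer home and holds it there
- drawer_floor (a point): point on the top of the drawer's floor (12 mm above the worktop), in the middle of the width, at the inner face of the front panel; its axes are those of the unit and it moves with the drawer. Behind it lie three slots along x, each 56 mm wide and 160 mm long, with centres at y = -60, 0, +60 mm, parted by dividers 4 mm thick and 29 mm high; the drawer's side walls are 38 mm high
- drawer_front (a point): middle of the outer face of the drawer's front panel, 40 mm above the worktop. The panel is 14 mm thick and 214 mm wide and reaches from 4 to 76 mm above the worktop; in the middle 68 mm of its top edge is a finger scoop that dips to 52 mm
- green_jar: the jar that stands upright at the start: glass spice jar with a dark brown cap and a green label, 41 mm diameter, 104 mm high, 0.11 kg; it stands on the drawer's floor near the front panel, in any of the three slots; origin at the centre of its underside, z along the jar to its cap
- green_jar_mid (a point): point on the axis of the green-label jar, 52 mm from its underside; 20 mm above the drawer's floor when it lies flat
- yellow_cap_jar: spice jar with a mustard-yellow cap, 44 mm diameter, 100 mm long, lying in its slot with its cap to the back; origin at the centre of its underside, z along the jar to its cap
- yellow_cap_jar_mid (a point): point on that jar's axis 52 mm from its underside
- white_cap_jar: spice jar with a white cap, 46 mm diameter, 109 mm long, lying in its slot with its cap to the back; origin at the centre of its underside, z along the jar to its cap
- white_cap_jar_mid (a point): point on that jar's axis 52 mm from its underside
- matchbox: red matchbox, 88 x 52 x 20 mm, lying on top of the drawer unit towards the back; origin at the centre of its underside
- salt_shaker: glass salt shaker with a grey domed top, 44 mm diameter, 90 mm high, standing to the right of the unit; origin at the centre of its underside
- mandarin: mandarin, 53 mm, 43 mm high, on the worktop to the left of the unit; origin at the centre of its underside
- garlic: garlic bulb, 57 mm, 56 mm high, on the worktop to the left of the unit, farther back; origin at the centre of its underside
There are look-alikes about, which are no part of the job. What is shaped like the green_jar but orange is not meant. What is shaped like the yellow_cap_jar but red is not meant.

How it is judged:
By the outcome, as a careful person would: the job done as asked, in the order asked, and still so for the second after the job is handed in, with the robot touching nothing.
It also fails if it takes over 42 s, if anything falls off the work surface, if the arm or the gripper's body presses on something with over 40 N, if the wrist force passes 120 N, or if a joint passes its speed limit or range.

## Robot

A 7-joint arm with a two-finger parallel gripper is mounted at the origin on a cart in front of the work surface, level with it; the furniture and walls round the work are solid. World frame = base frame: x ahead of the robot, y to its left, z up, the work surface at z = 0. Lengths are in m, angles in rad, forces in N, time in s.
With the tool pointing down it reaches from about 0.425 to 0.875 m from the base axis. Payload 4.7 kg.
Tool frame: the origin (TCP) lies at the very end of the fingers, on their centre line; the grasp point (between the pads) lies behind it (ctrl.tcp_to_grasp is the y of the grasp point in the tool frame, in m); y points along the fingers, x is the direction in which the jaws open and shut, and the axes are right-handed (so a half turn about y gives the same grasp; the last joint's range is limited). The gripper opens to 87 mm and grips with 3 to 60 N. Pads are 19 mm wide; open, the fingers measure 117 mm over their backs; the gripper's body (75 mm by 190 mm) begins 51 mm behind the grasp point.
Start: joints at [1.322, 0.321, -0.07, 1.45, 0.023, 1.371, -0.057], TCP at [0.169, -0.628, 0.223] pointing down, gripper open.
Joint ranges: [-2.86, 2.86], [-0.3, 2.09], [-1.38, 1.24], [0.06, 2.45], [-1.56, 4.7], [0.09, 2.05], [-2.69, 2.69]. Speed limits (rad/s): [2.57, 2.57, 3.14, 3.14, 3.14, 3.14, 3.14].

## Interface

Orientations are given as a rotation vector (axis times angle).
In Python, from bench import ctrl, get_image, workorder gives the robot as it stands.
- The arm moves only by the tool drive_tool, never from a script. Its argument "increments" is text: rows parted by semicolons, each of 5 numbers parted by spaces: the shift along the tool's x, y, z in mm, then the turn about the tool's y in degrees, then the closure in counts, from 0 (fully open) to 255 (shut). In form: tx ty tz yaw fingers; .... A call has 1 to 20 rows; each row shifts and turns the commanded pose from where the row before left it, along the tool's axes as they then stand; what a row does not reach is not made up. A row lasts 1/8 s, in which the tool goes at most 62.5 mm and 10.7 degrees, less where a joint would pass 70% of its speed; a pose out of reach is approached as far as the arm can. A call is refused whole if a number of a shift passes 62.5 or a number of a turn 10.7, either way. A call with a gripper value outside its range is refused whole. The fingers move at their own pace and stop on an object; "squeeze" is the grip in N (left out, the last holds). Time passes only in rows, so rows that do not move let the fingers close. It gives the time, the measured TCP pose, the force and the opening at its end, in the units of the state.
- ctrl.get_state(): the state, without advancing time (a new reading comes with each control period).
- get_image(name): name is "scene" or "top" or "wrist"; returns a dict with "img" (384x512x3 uint8, red, green, blue), "mtx" (3x3 intrinsics, pixels), "camera_from_world" (4x4, takes a point from world to camera coordinates). Camera axes: x right, y up, looking along -z (the intrinsics and any distortion apply to the point x, -y, -z); pixel columns grow to the right and rows downward; lengths in m; the calibration is good to about 2 mm. A picture is of the moment at which its call begins. There is no depth.
- workorder.close_job(): hands the job in, once; it reports no verdict.
The state is a dict: "time": time; "joint_positions": joint angles; "qd": joint speeds; "joint_torque": joint torques, N m; "position": TCP position; "tool_rot": TCP orientation; "ft_force": force on the tool from outside, world axes, zero at the start; "torque": the same for the moment, N m; "grip_width": opening from 0.0 (shut) to 1.0 (fully open).
Only numpy, scipy, OpenCV 4.12 (cv2) and the standard library are available. Lean on these libraries where they do the work, as an engineer would, in place of code of your own. Each camera call takes 0.05 s, during which the arm holds its last target.

## Working session

There is one attempt and no reset: what is moved stays moved. The work goes in short steps, Python scripts to look and compute and a tool call to move; the robot and the scene stay as the last step left them, time stands still between calls to the robot, and variables do not carry over. Pictures are saved under pics/ and viewed, and the job is handed in when it is done.

Besides the shell and the picture viewer there is one more tool, called as a command line: name --argument value ..., lists and objects as JSON in quotes. drive_tool: Moves the arm, as the interface text tells. Its arguments: {"type":"object","properties":{"increments":{"type":"string"},"squeeze":{"type":"number"}},"required":["increments"]}

```bash
mkdir -p pics; ls; python3 - <<'E'
from bench import ctrl,get_image
import cv2
s=ctrl.get_state();print(s, ctrl.tcp_to_grasp)
for n in("scene","top"):
    d=get_image(n);cv2.imwrite(f"pics/{n}0.png",d["img"][:,:,::-1]);print(n,d["mtx"],d["camera_from_world"],[k for k in d])
E
```

```text
pics
{'time': 0.0, 'joint_positions': array([ 1.32206709,  0.32182855, -0.07007868,  1.45166792,  0.02257962,
        1.37079838, -0.05689714]), 'qd': array([-0.00051822,  0.00048789,  0.00071895,  0.00033685,  0.00027618,
       -0.00053405,  0.00051536]), 'joint_torque': array([-4.80410963e-04, -4.91285241e+01, -4.04358795e-01, -3.12526023e+01,
       -6.39502052e-02,  4.37814603e-02,  2.06691702e-04]), 'position': array([ 0.16869041, -0.62715674,  0.22146141]), 'tool_rot': array([-1.32101366,  1.01455269, -1.01194158]), 'ft_force': array([-0.08697358, -0.08951198, -0.62215215]), 'torque': array([-0.00051931,  0.05069422, -0.01062182]), 'grip_width': 0.9983809609314727} -0.0187
scene [[372.10927593   0.         260.88575296]
 [  0.         372.10927593 197.23917069]
 [  0.           0.           1.        ]] [[-0.52668083 -0.8500623  -0.00117504  0.26868678]
 [ 0.56590563 -0.3516541   0.74571456 -0.3986968 ]
 [-0.63431705  0.39208861  0.66626452 -0.59761726]
 [ 0.          0.          0.          1.        ]] ['img', 'mtx', 'camera_from_world']
top [[416.11633318   0.         255.7266704 ]
 [  0.         416.11633318 199.49006614]
 [  0.           0.           1.        ]] [[-0.00769438 -0.99995625 -0.00531921 -0.04348346]
 [ 0.98069287 -0.00858539  0.19536575 -0.59381712]
 [-0.19540287 -0.00371329  0.98071603 -1.26089753]
 [ 0.          0.          0.          1.        ]] ['img', 'mtx', 'camera_from_world']
```

View pics/scene0.png

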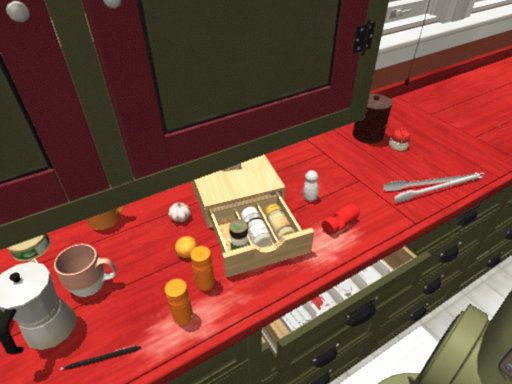

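View pics/top0.png

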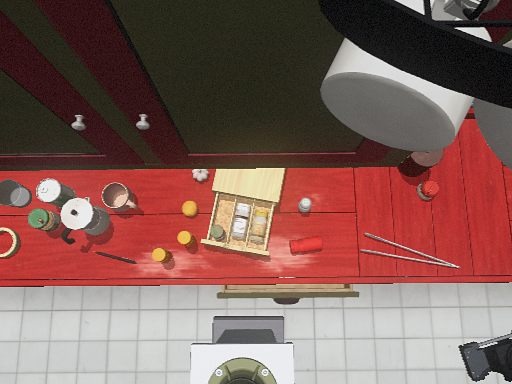

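The drawer is at around (240,220) in the top view. The green-labelled dark-capped jar stands in the left slot at about (218,232), and the white and yellow-capped jars lie to its right. The orange jars at (185,238) and (160,255) and the red one at (305,245) are the look-alikes. I'll enlarge to confirm.

```bash
cat > h.py <<'E'
import numpy as np,cv2
from bench import ctrl,get_image
def ray(d,u,v,z):
    K=d["mtx"];T=d["camera_from_world"];R=T[:3,:3];t=T[:3,3]
    p=np.array([(u-K[0,2])/K[0,0],-(v-K[1,2])/K[1,1],-1.])
    c=-R.T@t;w=R.T@p
    return c+w*(z-c[2])/w[2]
def proj(d,P):
    K=d["mtx"];T=d["camera_from_world"];p=T[:3,:3]@np.array(P)+T[:3,3]
    return K[0,0]*p[0]/-p[2]+K[0,2],K[1,1]*-p[1]/-p[2]+K[1,2]
def crop(d,x0,y0,x1,y1,f,name):
    cv2.imwrite(name,cv2.resize(d["img"][y0:y1,x0:x1,::-1],None,fx=f,fy=f,interpolation=cv2.INTER_CUBIC))
E
python3 - <<'E'
from h import *
d=get_image("top");crop(d,170,155,300,265,6,"pics/t1.png")
d=get_image("scene");crop(d,160,140,340,280,4.4,"pics/s1.png")
E
```

```text
(no output)
```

View pics/t1.png

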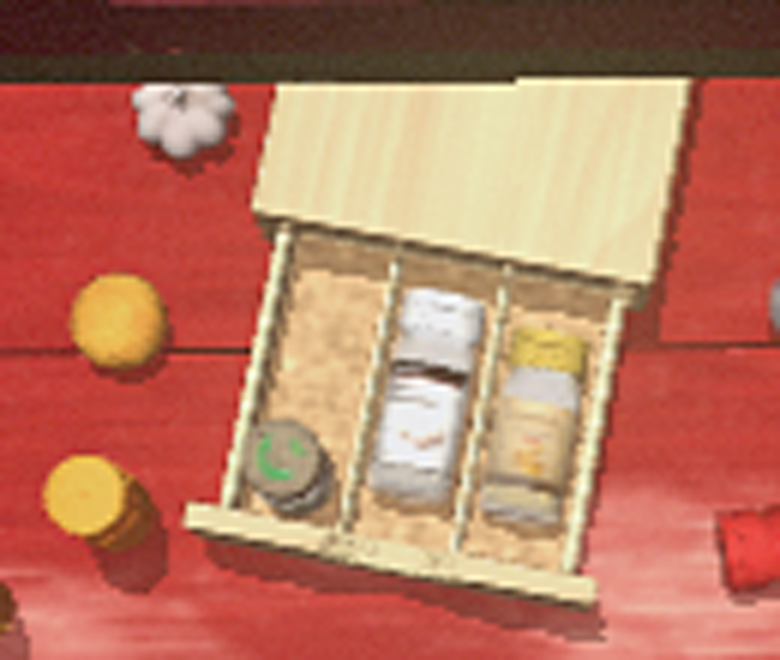

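View pics/s1.png

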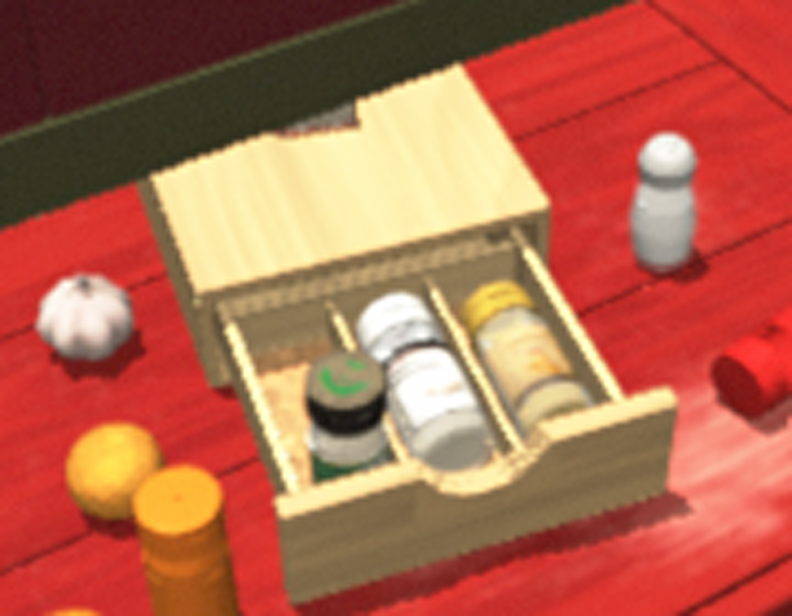

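Confirmed: the green-labelled jar with the brown cap is the one standing in the left slot (top cap at crop 288,462). Now I'll measure.

```bash
python3 - <<'E'
from h import *
d=get_image("top")
f=lambda u,v,z:ray(d,(u+.5)/6-.5+170,(v+.5)/6-.5+155,z)
np.set_printoptions(precision=4,suppress=True)
A=f(185,527,.076);B=f(593,604,.076);A2=f(187,505,.076);B2=f(597,580,.076)
C=f(253,210,.078);D=f(645,287,.078)
print(A,B,A2,B2,C,D)
for p,q in((A,B),(A2,B2),(C,D)):
    e=p-q;print(np.linalg.norm(e),np.degrees(np.arctan2(-e[0],e[1])))
print("cap",f(287,452,.116))
s=get_image("scene")
g=lambda u,v,z:ray(s,(u+.5)/4.4-.5+160,(v+.5)/4.4-.5+140,z)
A=g(275,508,.076);B=g(676,398,.076);C=g(203,297,.078);D=g(549,208,.078)
print(A,B,C,D)
for p,q in((A,B),(C,D)):
    e=p-q;print(np.linalg.norm(e),np.degrees(np.arctan2(-e[0],e[1])))
print("cap",g(347,378,.116))
E
```

```text
[0.4572 0.1222 0.076 ] [ 0.4164 -0.0857  0.076 ] [0.4684 0.1214 0.076 ] [ 0.4285 -0.0879  0.076 ] [0.6225 0.0894 0.078 ] [ 0.5797 -0.1149  0.078 ]
0.2119293787551397 -11.08849235570749
0.21312225542915156 -10.791051527096624
0.2087561124676038 -11.832504465162788
cap [0.4903 0.0666 0.116 ]
[0.4646 0.1253 0.076 ] [ 0.42   -0.0844  0.076 ] [0.6162 0.0912 0.078 ] [ 0.5783 -0.1134  0.078 ]
0.2143369025826992 -12.007003791361827
0.20811031928379434 -10.486030380683758
cap [0.4878 0.0705 0.116 ]
```

```bash
python3 - <<'E'
from h import *
from scipy.spatial.transform import Rotation as Ro
np.set_printoptions(precision=4,suppress=True)
t=get_image("top");s=get_image("scene")
for d in(t,s): T=d["camera_from_world"];print("cam",-T[:3,:3].T@T[:3,3])
for z in(0,.2,.3,.4,.5,.6,.7):
    print(z,"top",ray(t,240,167.5,z)[:2],ray(t,420,167,z)[:2],"scene",ray(s,100,189,z)[:2],ray(s,300,123,z)[:2])
st=ctrl.get_state();print(Ro.from_rotvec(st["tool_rot"]).as_matrix())
E
```

```text
cam [ 0.3356 -0.0533  1.3524]
cam [-0.0119  0.3225  0.6958]
0 top [0.7153 0.004 ] [ 0.7115 -0.6008] scene [0.9253 0.2879] [ 0.9181 -0.419 ]
0.2 top [ 0.6592 -0.0045] [ 0.6559 -0.5198] scene [0.6559 0.2978] [ 0.6508 -0.2058]
0.3 top [ 0.6311 -0.0087] [ 0.6281 -0.4793] scene [0.5212 0.3028] [ 0.5171 -0.0993]
0.4 top [ 0.603 -0.013] [ 0.6003 -0.4388] scene [0.3865 0.3078] [0.3834 0.0073]
0.5 top [ 0.575  -0.0172] [ 0.5726 -0.3983] scene [0.2518 0.3128] [0.2498 0.1139]
0.6 top [ 0.5469 -0.0214] [ 0.5448 -0.3579] scene [0.1171 0.3177] [0.1161 0.2204]
0.7 top [ 0.5188 -0.0257] [ 0.517  -0.3174] scene [-0.0176  0.3227] [-0.0176  0.327 ]
[[ 0.2598 -0.0001  0.9657]
 [-0.9657  0.0002  0.2598]
 [-0.0002 -1.     -0.    ]]
```

The cabinet's lower front edge sits at about x 0.655, z 0.2. The unit is yawed about -11°, and the jar stands at about (0.489, 0.069). My plan is to straddle the jar with the jaws along the drawer axis. The front finger tips it and the back finger catches and lowers it.

drive_tool --increments "0 0 0 -10.7 0; 0 0 0 -10.7 0; 0 0 0 -10.7 0; 0 0 0 -10.7 0; 0 0 0 -10.7 0; 0 0 0 -10.5 0; 30 0 48 0 85; 30 0 48 0 85; 30 0 48 0 85; 30 0 48 0 85; 30 0 48 0 85; 30 0 48 0 85; 0 0 50 0 85; 0 0 50 0 85; 0 0 50 0 85; 0 0 50 0 85; 0 0 50 0 85; 0 0 40 0 85; 0 0 30 0 85; 0 0 0 0 85" --squeeze 5

```text
time: 2.9
position: [0.4614, -0.0622, 0.2229]
tool_rot: [-1.566, 0.145, -0.147]
ft_force: [0.1, -0.3, 0.0]
grip_width: 0.669
```

drive_tool --increments "2 0 45 0 85; 0 0 45 0 85; 0 20 30 0 85; 0 0 14 0 85; 0 0 0 0 85; 0 0 0 0 85"

```text
time: 3.65
position: [0.4888, 0.0643, 0.203]
tool_rot: [-1.566, 0.151, -0.152]
ft_force: [-0.0, -0.1, 0.4]
grip_width: 0.663
```

```bash
python3 - <<'E'
from h import *
from scipy.spatial.transform import Rotation as Ro
np.set_printoptions(precision=4,suppress=True)
d=get_image("wrist");cv2.imwrite("pics/w1.png",d["img"][:,:,::-1])
s=get_image("scene");crop(s,160,140,340,280,4.4,"pics/s2.png")
st=ctrl.get_state();print(st["time"],st["position"],Ro.from_rotvec(st["tool_rot"]).as_matrix())
print("jar top proj",proj(d,[.489,.0685,.116]))
for q in ((.4395,.019,.076),): print(proj(d,q))
E
```

```text
3.75 [0.4887 0.0646 0.2029] [[ 0.9813  0.0005  0.1924]
 [-0.1924 -0.0008  0.9813]
 [ 0.0007 -1.     -0.0007]]
jar top proj (np.float64(255.03463925048376), np.float64(191.4421163718604))
(np.float64(221.54175186200706), np.float64(229.1127036600924))
```

View pics/w1.png

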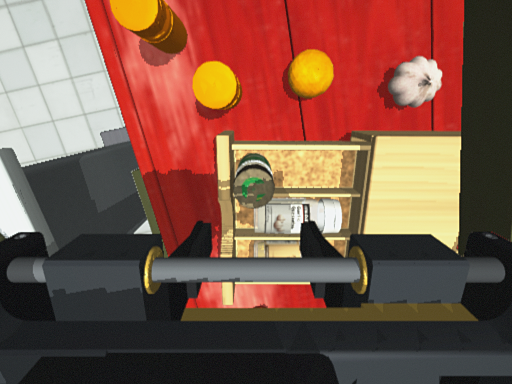

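View pics/s2.png

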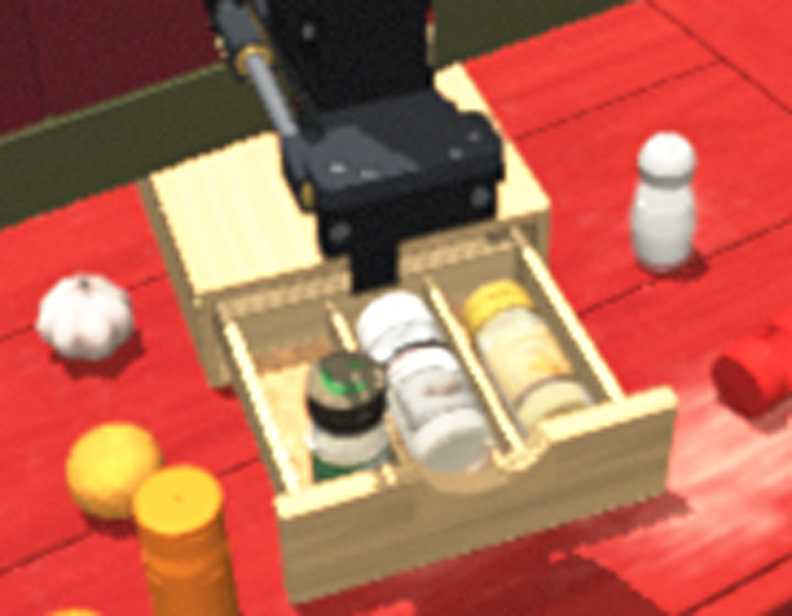

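Wrist view: the brown cap with its green mark is centred at about (254,187), against a prediction of (255,191), which agrees. I'll descend now to straddle it.

drive_tool --increments "1 30 5 0 85; 0 30 0 0 85; 0 25 0 0 85; 0 12 0 0 85; 0 8 0 0 85; 0 0 0 0 85"

```text
time: 4.5
position: [0.4905, 0.0708, 0.0977]
tool_rot: [-1.566, 0.15, -0.15]
ft_force: [0.7, -0.3, 0.1]
grip_width: 0.663
```

```bash
python3 - <<'E'
from h import *
d=get_image("wrist");cv2.imwrite("pics/w2.png",d["img"][:,:,::-1])
s=get_image("scene");crop(s,160,140,340,280,4.4,"pics/s3.png")
st=ctrl.get_state();print(st["time"],st["position"],st["ft_force"])
E
```

```text
4.6 [0.49093947 0.07097102 0.09827469] [ 0.23562557 -0.4874737  -0.56462764]
```

View pics/w2.png

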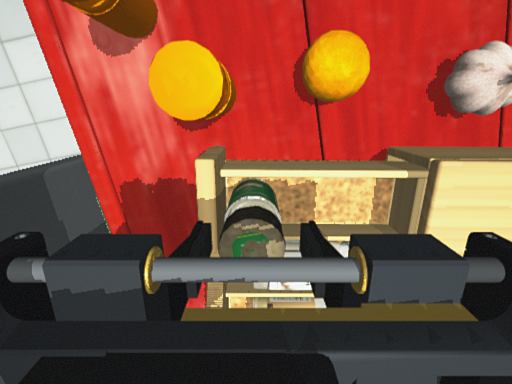

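View pics/s3.png

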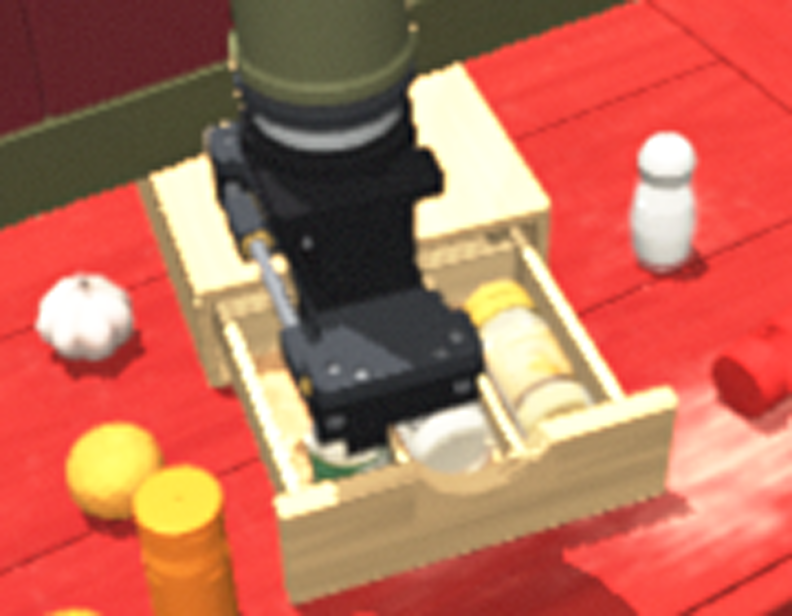

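The jar's cap sits between the fingers in the wrist view (columns 218–285), nearer the front finger. I'll tip it slowly.

drive_tool --increments "4 0 0 0 85; 4 0 0 0 85; 4 0 0 0 85; 4 0 0 0 85; 4 0 0 0 85; 4 0 0 0 85; 0 0 0 0 85"

```text
time: 5.48
position: [0.5141, 0.0664, 0.0975]
tool_rot: [-1.565, 0.15, -0.15]
ft_force: [-0.1, -0.6, 0.6]
grip_width: 0.667
```

```bash
python3 - <<'E'
from h import *
d=get_image("wrist");cv2.imwrite("pics/w3.png",d["img"][:,:,::-1])
E
```

```text
(no output)
```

View pics/w3.png

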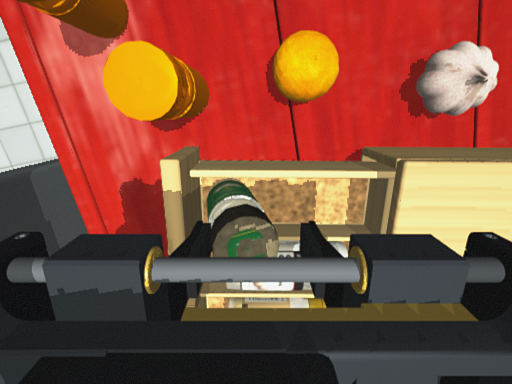

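The jar is tilting: its base stays by the panel at column 225 while the cap moves right. I'll continue.

drive_tool --increments "4 0 0 0 85; 4 0 0 0 85; 4 0 0 0 85; 4 0 0 0 85; 0 0 0 0 85; 0 0 0 0 85"

```text
time: 6.28
position: [0.5296, 0.0634, 0.0975]
tool_rot: [-1.566, 0.15, -0.15]
ft_force: [0.7, 0.6, 1.0]
grip_width: 0.664
```

```bash
python3 - <<'E'
from h import *
d=get_image("wrist");cv2.imwrite("pics/w4.png",d["img"][:,:,::-1])
E
```

```text
(no output)
```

View pics/w4.png

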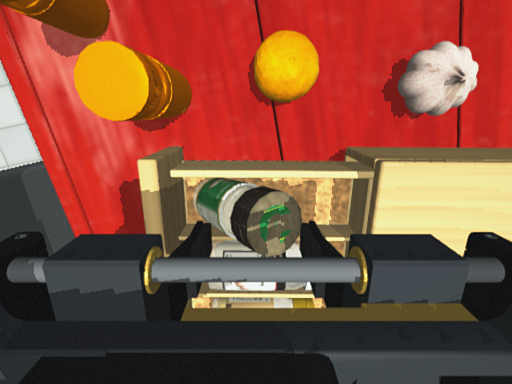

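The jar now leans on the back finger (cap at about 270,222). I'll lower it by opening, descending and moving slightly inward.

drive_tool --increments "0 5 0 0 75; 0 4 0 0 60; 0 4 0 0 45; 0 4 0 0 30; 0 4 0 0 15; 0 4 0 0 0; 2 2 0 0 0; 2 2 0 0 0; 2 0 0 0 0; 2 0 0 0 0; 2 0 0 0 0; 0 0 0 0 0"

```text
time: 7.82
position: [0.5397, 0.0614, 0.0686]
tool_rot: [-1.566, 0.15, -0.15]
ft_force: [0.6, -1.0, -0.5]
grip_width: 1.003
```

```bash
python3 - <<'E'
from h import *
d=get_image("wrist");cv2.imwrite("pics/w5.png",d["img"][:,:,::-1])
E
```

```text
(no output)
```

View pics/w5.png

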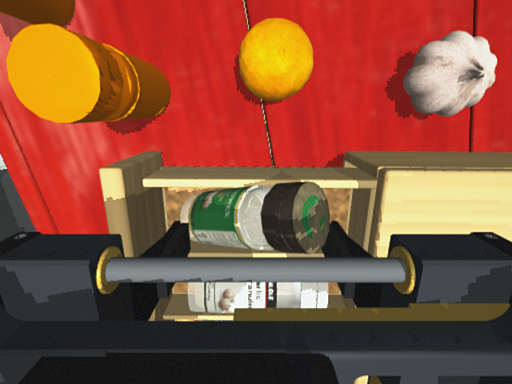

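drive_tool --increments "2 0 0 0 0; 3 0 0 0 0; 0 -4 0 0 0; 0 -6 0 0 0; 0 -12 0 0 0; 0 -25 0 0 0; 0 -30 0 0 0; 0 -10 0 0 0; 0 0 0 0 0"

```text
time: 9.0
position: [0.5446, 0.0605, 0.1561]
tool_rot: [-1.566, 0.149, -0.151]
ft_force: [0.0, 0.6, -0.5]
grip_width: 1.0
```

```bash
python3 - <<'E'
from h import *
d=get_image("wrist");cv2.imwrite("pics/w6.png",d["img"][:,:,::-1])
s=get_image("scene");crop(s,160,140,340,280,4.4,"pics/s6.png")
E
```

```text
(no output)
```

View pics/w6.png

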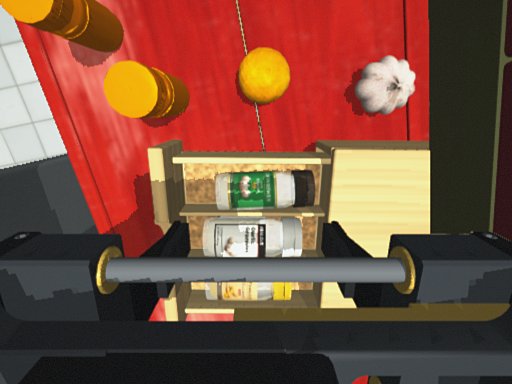

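View pics/s6.png

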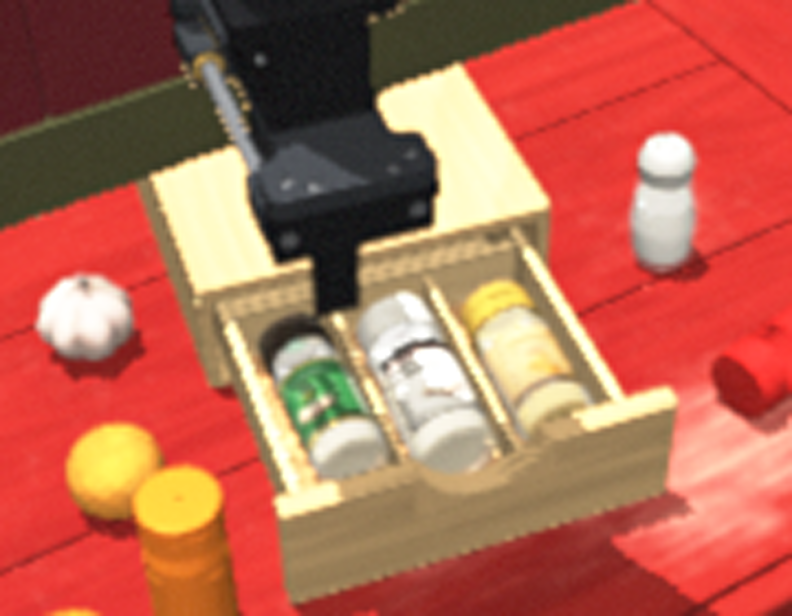

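The jar lies flat in the left slot with its cap to the back, like its neighbours. Next: back off, turn the jaws, close them and push from the front.

```bash
python3 - <<'E'
from h import *
st=ctrl.get_state();print(st["joint_positions"],st["position"])
E
```

```text
[ 0.6119085   0.24503933 -0.87127069  1.77212277  0.19905286  1.21790588
 -0.50535452] [0.54363112 0.06027986 0.15460597]
```

drive_tool --increments "-30 0 -8 0 0; -38 0 -9 0 100; -30 0 -9 0 200; -16 0 0 0 255; 0 0 0 10 255; 0 0 0 10 255; 0 0 0 10 255; 0 0 0 10 255; 0 0 0 10 255; 0 0 0 10 255; 0 0 0 10 255; 0 0 0 10 255; 0 0 0 10 255; 0 0 0 0 255" --squeeze 10

```text
time: 10.85
position: [0.4267, 0.0565, 0.1547]
tool_rot: [-1.115, 1.349, -1.346]
ft_force: [-0.4, -0.3, 0.2]
grip_width: 0.008
```

```bash
python3 - <<'E'
from h import *
from scipy.spatial.transform import Rotation as Ro
np.set_printoptions(precision=4,suppress=True)
st=ctrl.get_state();print(st["joint_positions"],st["position"],Ro.from_rotvec(st["tool_rot"]).as_matrix())
s=get_image("scene");crop(s,160,140,340,280,4.4,"pics/s7.png")
E
```

```text
[ 0.913  -0.1287 -1.0225  2.0225 -0.1186  1.1905 -1.8215] [0.4267 0.0565 0.1547] [[-0.1882 -0.0016  0.9821]
 [-0.9821  0.0002 -0.1882]
 [ 0.0001 -1.     -0.0017]]
```

View pics/s7.png

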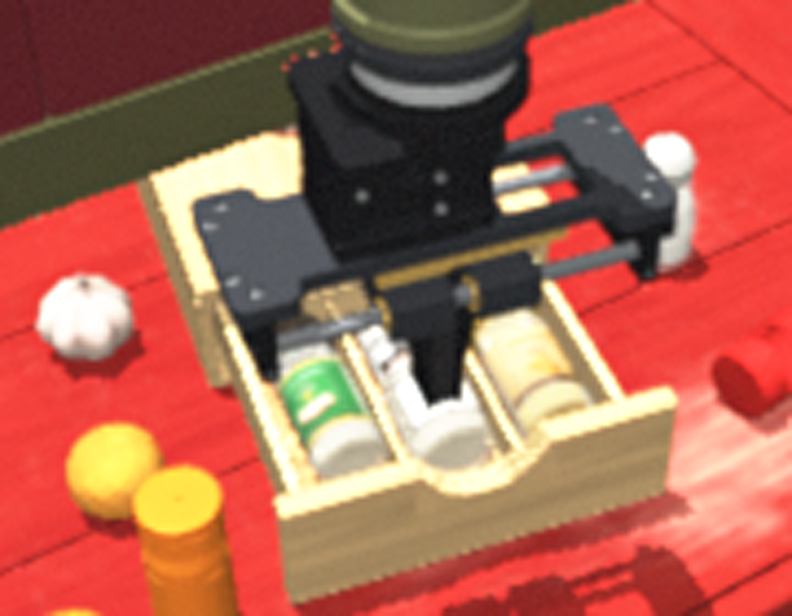

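```bash
python3 - <<'E'
from h import *
np.set_printoptions(precision=4,suppress=True)
w=get_image("wrist");T=w["camera_from_world"];print("wristcam",-T[:3,:3].T@T[:3,3],ctrl.get_state()["position"])
t=get_image("top");print("orange",ray(t,185,238,.104),ray(t,160,255,.104),"mandarin",ray(t,190,209,.03))
E
```

```text
wristcam [0.5052 0.0418 0.3173] [0.427  0.0566 0.155 ]
orange [0.4682 0.165  0.104 ] [0.418  0.2384 0.104 ] mandarin [0.5697 0.1642 0.03  ]
```

To keep the camera side away from the cabinet I'll turn a half turn, then shift the push point nearer to the middle and away from the orange jar.

drive_tool --increments "0 0 0 -10 255; 0 0 0 -10 255; 0 0 0 -10 255; 0 0 0 -10 255; 0 0 0 -10 255; 0 0 0 -10 255; 0 0 0 -10 255; 0 0 0 -10 255; 0 0 0 -10 255; 0 0 0 -10 255; 0 0 0 -10 255; 0 0 0 -10 255; 0 0 0 -10 255; 0 0 0 -10 255; 0 0 0 -10 255; 0 0 0 -10 255; 0 0 0 -10 255; 0 0 0 -10 255; -10 0 0 0 255; -10 0 0 0 255"

```text
time: 13.5
position: [0.4234, 0.0362, 0.1554]
tool_rot: [-1.294, -1.065, 1.066]
ft_force: [0.2, 0.3, 0.2]
grip_width: 0.008
```

```bash
python3 - <<'E'
from h import *
from scipy.spatial.transform import Rotation as Ro
np.set_printoptions(precision=4,suppress=True)
st=ctrl.get_state();print(st["time"],st["joint_positions"],st["position"],Ro.from_rotvec(st["tool_rot"]).as_matrix())
E
```

```text
13.5 [ 0.6437 -0.1168 -0.7349  2.04   -0.0841  1.19    1.3211] [0.4234 0.0362 0.1554] [[ 0.1919 -0.0004 -0.9814]
 [ 0.9814 -0.0002  0.1919]
 [-0.0003 -1.      0.0003]]
```

drive_tool --increments "0 25 1 0 255; 0 25 0 0 255; 0 20 0 0 255; 0 0 0 0 255"

```text
time: 14.0
position: [0.4212, 0.0365, 0.0843]
tool_rot: [-1.292, -1.064, 1.068]
ft_force: [1.0, -0.5, 0.3]
grip_width: 0.007
```

```bash
python3 - <<'E'
from h import *
st=ctrl.get_state();print(st["joint_positions"],st["position"],st["ft_force"])
s=get_image("scene");crop(s,160,140,340,280,4.4,"pics/s8.png")
E
```

```text
[ 0.63399593 -0.01605034 -0.7668447   2.12361037 -0.01393775  1.03289077
  1.25227729] [0.42118329 0.03647161 0.08433167] [ 1.04280456 -0.49490495  0.33186037]
```

View pics/s8.png

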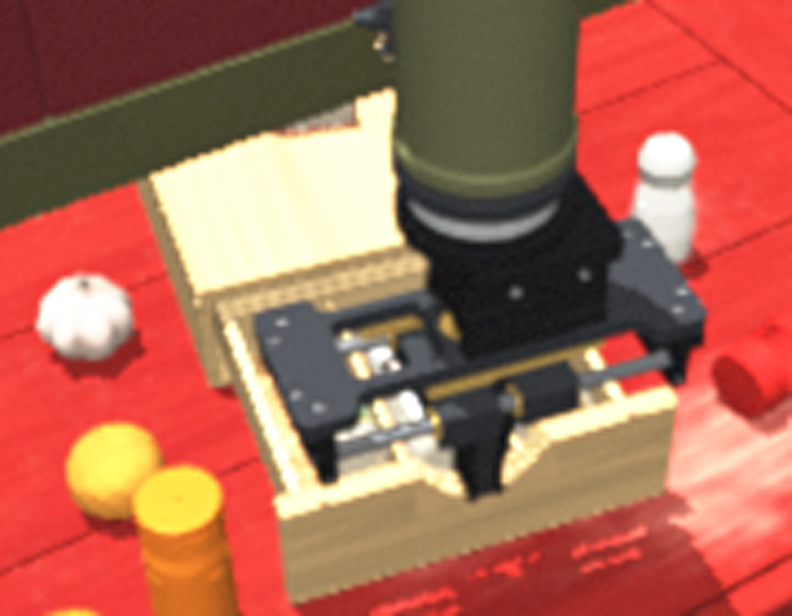

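drive_tool --increments "0 12 0 0 255; 0 12 0 0 255; 0 12 0 0 255; 0 10 0 0 255; 0 0 0 0 255"

```text
time: 14.68
position: [0.4218, 0.0374, 0.0386]
tool_rot: [-1.291, -1.066, 1.068]
ft_force: [0.6, 0.2, 0.5]
grip_width: 0.006
```

```bash
python3 - <<'E'
from h import *
st=ctrl.get_state();print(st["joint_positions"],st["position"],st["ft_force"])
s=get_image("scene");crop(s,160,140,340,280,4.4,"pics/s9.png")
E
```

```text
[ 0.61579016  0.07242604 -0.77582806  2.16458282  0.06221624  0.92820223
  1.18400808] [0.42180632 0.03735714 0.03855236] [0.56095608 0.22233362 0.47899454]
```

View pics/s9.png

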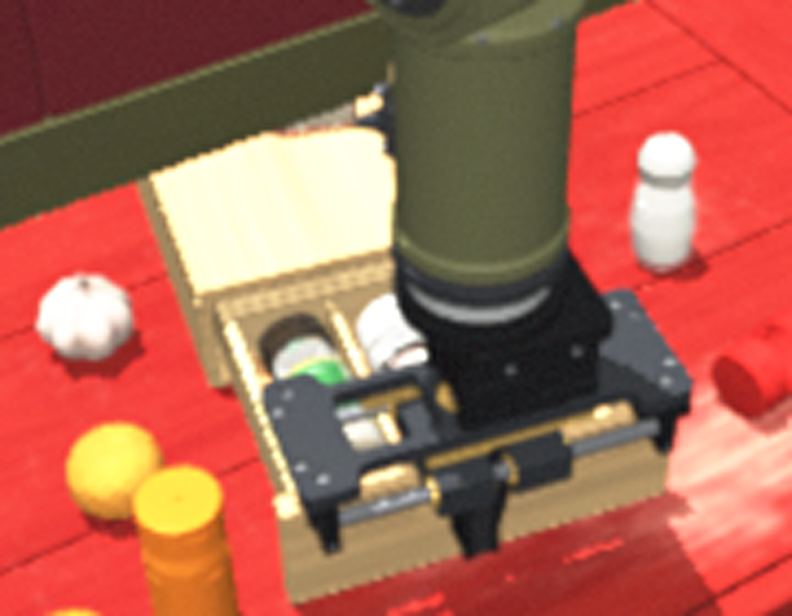

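The fingers stand in front of the panel with no contact. Pushing gently.

drive_tool --increments "0 0 -4 0 255; 0 0 -4 0 255; 0 0 -6 0 255; 0 0 -8 0 255; 0 0 -8 0 255; 0 0 -8 0 255; 0 0 -8 0 255; 0 0 -8 0 255; 0 0 -8 0 255; 0 0 -8 0 255"

```text
time: 15.98
position: [0.4918, 0.0235, 0.0394]
tool_rot: [-1.294, -1.067, 1.068]
ft_force: [-1.4, -0.4, 0.7]
grip_width: 0.007
```

```bash
python3 - <<'E'
from h import *
st=ctrl.get_state();print(st["joint_positions"],st["position"],st["ft_force"])
s=get_image("scene");crop(s,160,140,340,280,4.4,"pics/s10.png")
E
```

```text
[ 0.57679516  0.23816886 -0.73721247  2.01286062  0.19513834  0.96030059
  1.12054876] [0.49177407 0.02353071 0.03940983] [-1.44614389 -0.41407455  0.71690602]
```

View pics/s10.png

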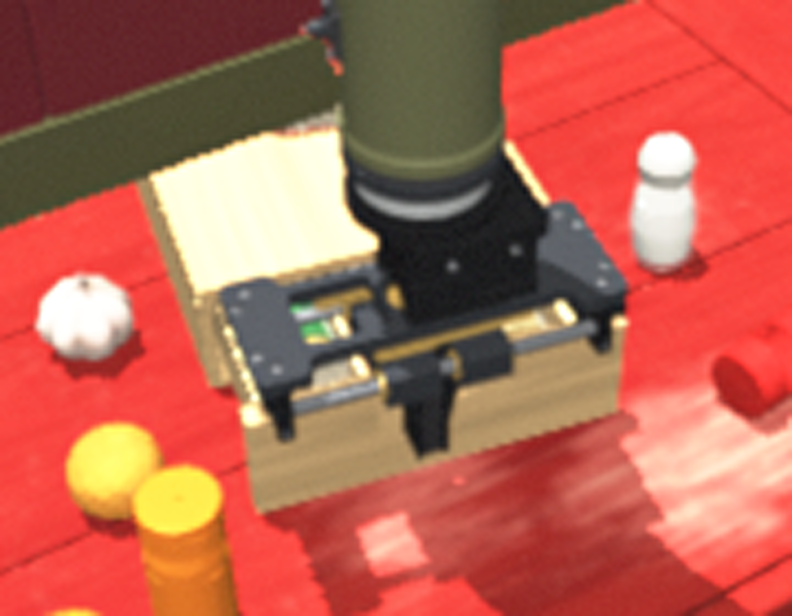

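The drawer is sliding in easily (about 1.4 N). I'll continue.

drive_tool --increments "0 0 -8 0 255; 0 0 -8 0 255; 0 0 -8 0 255; 0 0 -8 0 255; 0 0 -8 0 255; 0 0 -7 0 255; 0 0 -6 0 255; 0 0 -4 0 255; 0 0 -3 0 255"

```text
time: 17.15
position: [0.5505, 0.0124, 0.0395]
tool_rot: [-1.294, -1.067, 1.067]
ft_force: [-1.3, 0.3, -0.2]
grip_width: 0.002
```

```bash
python3 - <<'E'
from h import *
st=ctrl.get_state();print(st["joint_positions"],st["position"],st["ft_force"])
s=get_image("scene");crop(s,160,140,340,280,4.4,"pics/s11.png")
E
```

```text
[ 0.53346918  0.36020951 -0.69850568  1.87668488  0.27273235  1.001344
  1.09756209] [0.55052788 0.01238961 0.03952174] [-1.33610521  0.26645079 -0.21240569]
```

View pics/s11.png

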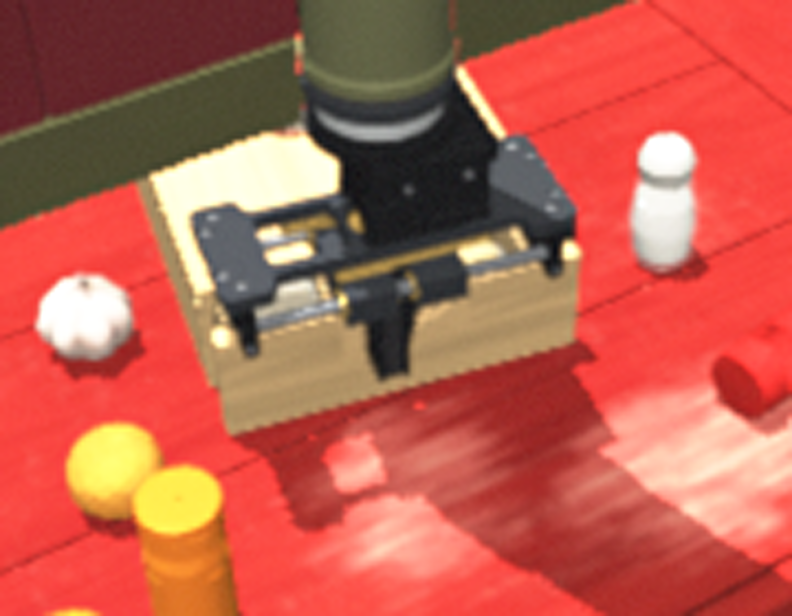

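drive_tool --increments "0 0 -3 0 255; 0 0 -3 0 255; 0 0 -3 0 255; 0 0 -2 0 255; 0 0 -2 0 255; 0 0 -2 0 255"

```text
time: 17.95
position: [0.5651, 0.0096, 0.0395]
tool_rot: [-1.294, -1.067, 1.067]
ft_force: [-1.7, 0.1, 0.8]
grip_width: 0.006
```

drive_tool --increments "0 0 -2 0 255; 0 0 -2 0 255; 0 0 -2 0 255"

```text
time: 18.32
position: [0.5687, 0.009, 0.0393]
tool_rot: [-1.29, -1.064, 1.071]
ft_force: [-9.6, 1.0, 7.2]
grip_width: 0.004
```

```bash
python3 - <<'E'
from h import *
st=ctrl.get_state();print(st["joint_positions"],st["position"],st["ft_force"],st["torque"])
s=get_image("scene");crop(s,160,140,340,280,4.4,"pics/s12.png")
t=get_image("top");crop(t,170,155,300,265,6,"pics/t12.png")
w=get_image("wrist");cv2.imwrite("pics/w12.png",w["img"][:,:,::-1])
E
```

```text
[ 0.51772868  0.39992347 -0.68596577  1.82823817  0.29272816  1.02209044
  1.09457387] [0.56869722 0.00895056 0.03926788] [-9.5680846   0.98917969  7.20417096] [ 0.13972826  1.75596509 -0.03815977]
```

View pics/s12.png

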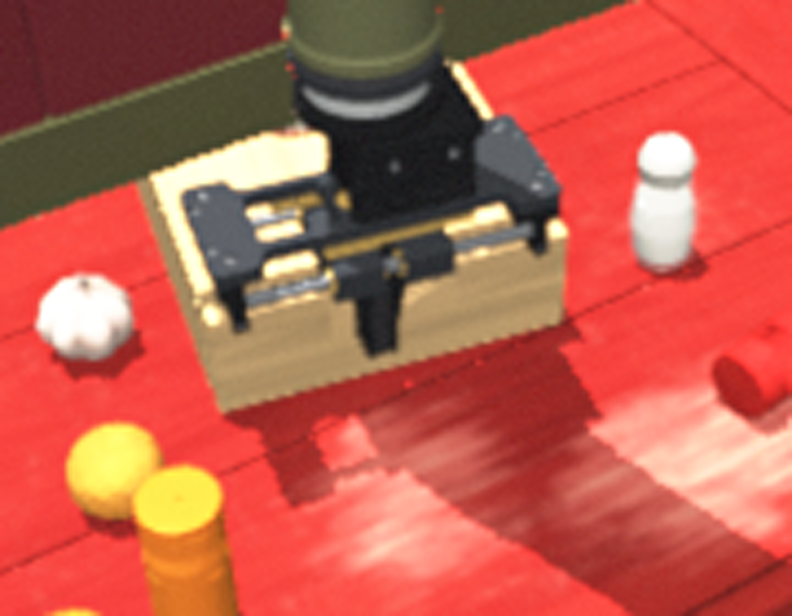

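View pics/w12.png

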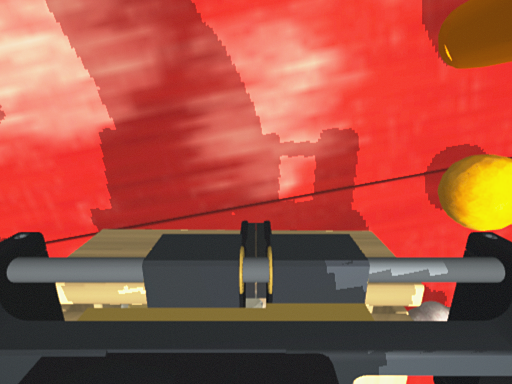

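View pics/t12.png

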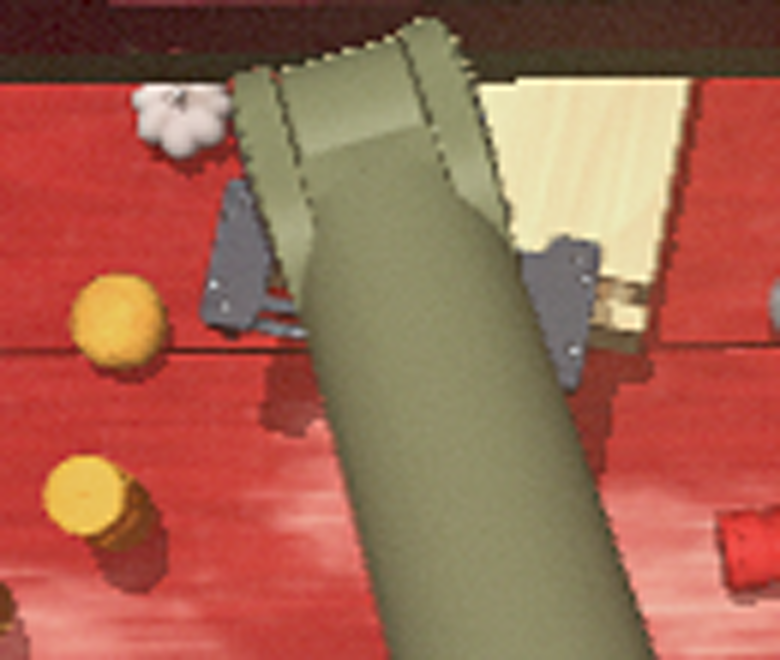

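The 9.6 N is the catch, and the torque fits contact at the finger tips only. The arm is clear of the cabinet. I'll continue slowly.

drive_tool --increments "0 0 -2 0 255; 0 0 -1.5 0 255; 0 0 -1.5 0 255; 0 0 -1 0 255"

```text
time: 18.98
position: [0.5779, 0.0075, 0.0397]
tool_rot: [-1.295, -1.069, 1.066]
ft_force: [-0.2, -0.0, -0.3]
grip_width: 0.007
```

The force has vanished, so the catch has likely drawn the drawer in. I'll advance slowly until there is contact.

drive_tool --increments "0 0 -1 0 255; 0 0 -1 0 255; 0 0 -1 0 255; 0 0 -1 0 255"

```text
time: 19.48
position: [0.5797, 0.007, 0.0394]
tool_rot: [-1.292, -1.066, 1.069]
ft_force: [-5.1, -0.3, 3.9]
grip_width: 0.005
```

drive_tool --increments "0 0 -1 0 255; 0 0 -1 0 255; 0 0 0 0 255"

```text
time: 19.85
position: [0.5797, 0.007, 0.0391]
tool_rot: [-1.289, -1.063, 1.072]
ft_force: [-8.8, 0.9, 6.4]
grip_width: 0.003
```

It's now stopped hard (no motion while the force rises), so the drawer is seated. I'll retract straight back, then up and away.

drive_tool --increments "0 0 3 0 255; 0 0 8 0 255; 0 0 15 0 255; 0 0 25 0 255; 0 0 25 0 255; 0 0 25 0 255; 0 -30 5 0 255; 0 -40 0 0 255; 0 -40 0 0 255; -40 -30 0 0 255; -50 0 0 0 255; -50 0 0 0 255; -50 0 0 0 255; -50 0 0 0 255; -40 0 0 0 255; 0 0 0 0 255"

```text
time: 21.85
position: [0.4236, -0.2516, 0.1792]
tool_rot: [-1.296, -1.062, 1.063]
ft_force: [0.3, 0.5, -0.7]
grip_width: 0.006
```

```bash
python3 - <<'E'
from h import *
st=ctrl.get_state();print(st["time"],st["position"],st["ft_force"])
s=get_image("scene");crop(s,160,140,340,280,4.4,"pics/s13.png")
t=get_image("top");crop(t,170,155,300,265,6,"pics/t13.png")
E
```

```text
21.85 [ 0.42357445 -0.25156118  0.1791871 ] [ 0.27774787  0.46143318 -0.68696514]
```

View pics/s13.png

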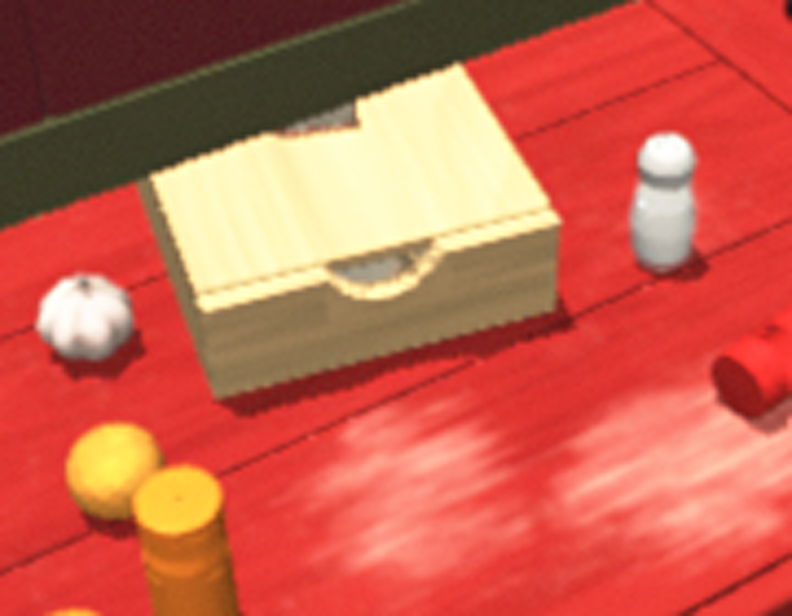

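View pics/t13.png

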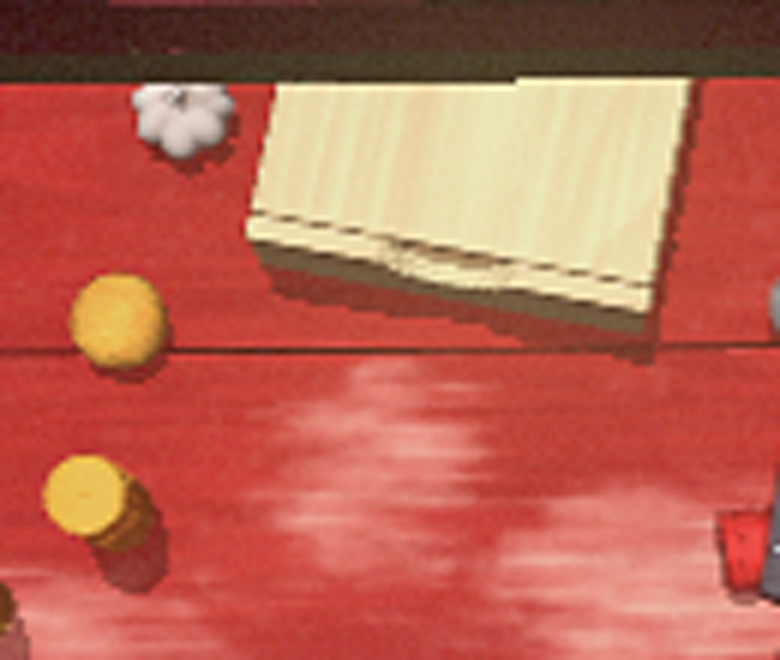

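The drawer is home: the panel is flush with the carcass along its whole width. The garlic, mandarin, shaker, matchbox and look-alikes are all unmoved. Handing in.

```bash
python3 -c "
from bench import workorder
print(workorder.close_job())"
```

```text
the job is handed in; nothing more can be done
None
```

The green-label jar now lies flat in its own slot, and the drawer is fully shut in its catch. I handed the job in at about 22 s of the 42 s allowed.

- **Jar:** I straddled it with the open fingers, tipped it with the front finger, and caught and lowered it on the back finger to about 50°. It dropped freely from there. Pictures taken before closing showed it flat in the left slot, cap to the back, with the other two jars still lying in theirs.
- **Drawer:** I pushed the front panel in slowly with closed fingers. The force was about 1.5 N while sliding and about 10 N at the catch. It then fell to zero as the catch drew the drawer in, and a light push of about 9 N met a hard stop.
- **Last pictures:** The panel is flush with the carcass, and the things around the unit are where they were. The gripper is about 0.18 m above the worktop, touching nothing.
- **Odd reading:** While pressing on the panel, the wrist also felt 6–7 N upward. I took this as friction at the fingertips, because the torque pointed to contact there only.
- **Not checked:** The jars cannot be seen properly with the drawer shut, so I did not recheck how they lie after closing.

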